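Consolidate two part-filled jar trays and stack the empty

TASK

Two open-ended trays of paint jars on the bench are only part full: butt their open ends squarely together and slide the two jars across into the tray that holds four, so that it stands full with all six jars wholly inside; the lids are loose, so no jar may be lifted or tipped. Then put the emptied tray squarely on top of the stack of empty trays without shifting the stack, and leave the tape, the brushes and the sketchbook alone.

Things in the scene. Friction and masses are not known exactly. Their poses are not given: they have to be found in the camera images.
- tray_four_c (a point): Part-filled tray with four jars in the two rows nearest its closed end, loose. Plywood, outside 186 x 138 x 44 mm high, walls 8 mm on both long sides and one short end, other short end fully open with no lip; floor 4 mm; inside 178 x 122 mm: six jars, two abreast, three deep; 0.19 kg. Point: centre of its outside, 22 mm above its underside; x along its length to the open end, y across, z up.
- tray_four_mouth (a point): Middle of the open end of the four-jar tray, at the edge of its floor's upper face (x +93 mm from the tray's centre, 4 mm above the bench); same axes.
- tray_two_c (a point): Part-filled tray with two jars, one in each of its two lanes (31 mm either side of its middle), in its front part; inside, its closed end wall is clear for 40 mm or more. Loose on the bench, open end facing the four-jar tray across a gap. Same make, sizes and mass as that tray; point: its centre, 22 mm above its underside; x towards its open end, y across, z up.
- tray_two_mouth (a point): Middle of the open end of the two-jar tray, at the edge of its floor's upper face (x +93 mm from the tray's centre); same axes.
- empty_top_c (a point): Upper of two empty trays of the same make and sizes, loose, stacked squarely, floor on rim, on the bench beyond the part-filled trays. Its underside is 44 mm and its rim 88 mm above the bench; point: its centre, 66 mm above the bench; x towards its open end.
- empty_low_c (a point): Lower of the two empty trays, standing on the bench; same make; point: its centre, 22 mm up.
- jar1_c (a point): Paint jar in the four-jar tray: white round plastic pot with black lid, 56 mm diameter, 58 mm high, about 0.1 to 0.2 kg, standing upright on the tray's floor; this point is its centre, half-way up (29 mm above its foot, 33 mm above the bench).
- jar2_c (a point): Paint jar in the four-jar tray: white round plastic pot with black lid, 56 mm diameter, 58 mm high, about 0.1 to 0.2 kg, standing upright on the tray's floor; this point is its centre, half-way up (29 mm above its foot, 33 mm above the bench).
- jar3_c (a point): Paint jar in the four-jar tray: white round plastic pot with black lid, 56 mm diameter, 58 mm high, about 0.1 to 0.2 kg, standing upright on the tray's floor; this point is its centre, half-way up (29 mm above its foot, 33 mm above the bench).
- jar4_c (a point): Paint jar in the four-jar tray: white round plastic pot with black lid, 56 mm diameter, 58 mm high, about 0.1 to 0.2 kg, standing upright on the tray's floor; this point is its centre, half-way up (29 mm above its foot, 33 mm above the bench).
- jar5_c (a point): Paint jar in the two-jar tray, in its +y lane: white round plastic pot with black lid, 56 mm diameter, 58 mm high, about 0.1 to 0.2 kg, standing upright on the tray's floor; this point is its centre, half-way up (29 mm above its foot, 33 mm above the bench).
- jar6_c (a point): Paint jar in the two-jar tray, in its -y lane: white round plastic pot with black lid, 56 mm diameter, 58 mm high, about 0.1 to 0.2 kg, standing upright on the tray's floor; this point is its centre, half-way up (29 mm above its foot, 33 mm above the bench).
- tape: Bystander: roll of masking tape lying flat, 112 mm diameter, 36 mm high; origin at the centre of its underside.
- brush_pot: Bystander: steel can of brushes, 84 mm diameter, 95 mm high (about 200 mm with the brushes); origin at the centre of its underside.
- sketchbook: Bystander: ring-bound sketchbook lying flat, 210 x 150 mm, 18 mm thick; origin at the centre of its underside.
Not all that is in view belongs to the job. Leave any red look-alike of the part that bears tray_two_c alone.

How it is judged:
By the outcome, as a careful person would: the job done as asked, in the order asked, and still so for the second after the job is handed in, with the robot touching nothing.
It also fails if it takes over 72 s, if anything falls off the work surface, if the arm or the gripper's body presses on something with over 40 N, if the wrist force passes 120 N, or if a joint passes its speed limit or range.

ROBOT

A 6-joint arm with a two-finger parallel gripper is mounted at the origin on the work surface. World frame = base frame: x ahead of the robot, y to its left, z up, the work surface at z = 0. Lengths are in m, angles in rad, forces in N, time in s.
With the tool pointing down it reaches from about 0.35 to 0.775 m from the base axis. Payload 7.3 kg.
Tool frame: the origin (TCP) lies at the centre of the arm's flange, where the gripper is bolted on; the fingertips stand 178 mm ahead of it and the grasp point (between the pads) lies 159 mm ahead of it; z points along the fingers, y is the line along which they close (so a half turn about z gives the same grasp; the last joint's range is limited). The gripper opens to 92 mm and grips with 3 to 60 N. Pads are 19 mm wide; open, the fingers measure 130 mm over their backs; the gripper's body (75 mm by 190 mm) begins 47 mm behind the grasp point.
Start: joints at [-1.344, 0.342, 1.524, -0, 1.275, -0.146], TCP at [0.191, -0.489, 0.405] pointing down, gripper open.
Joint ranges: [-2.53, 2.53], [-0.77, 2.02], [0.04, 2.7], [-1, 4.14], [0.28, 2.66], [-3.11, 3.11]. Speed limits (rad/s): [2.57, 2.57, 3.14, 3.14, 3.14, 3.14].

INTERFACE

Orientations are given as [roll, pitch, yaw] about the fixed x, y, z axes, in that order (R = Rz(yaw) Ry(pitch) Rx(roll)).
In Python, from cell import telemetry, vision, ticket gives the robot as it stands.
- The arm moves only by the shell command python3 -m crank 'ROWS' [FORCE]. ROWS is JSON, a list of rows, each a list of 5 numbers: the gripper command: -1 is shut, 1 is fully open, values between are in proportion, then the shift along the tool's x, y, z in mm, then the turn about the tool's z in rad. In form: [[fingers, dx, dy, dz, roll], ...]. A call has 1 to 12 rows; each row is the pose to reach, as a shift and turn from the pose commanded when the call began, along the tool's axes at that moment; what a row does not reach only later rows make up. A row lasts 1/12 s, in which the tool goes at most 41.7 mm and 7.16 degrees, less where a joint would pass 70% of its speed; a pose out of reach is approached as far as the arm can. A call with a gripper value outside its range is refused whole. The fingers move at their own pace and stop on an object; FORCE is the grip in N (left out, the last holds). Time passes only in rows, so rows that repeat a pose let the fingers close. It gives the time, the measured TCP pose, the force, the opening and the grip force at its end, in the units of the state.
- telemetry.observe(): the state, without advancing time (a new reading comes with each control period).
- vision.read_camera(name): name is "scene" or "top" or "wrist"; returns (picture, depth): 480x640x3 uint8, red, green, blue; 480x640 float32, m along the optical axis (not along the pixel's ray), 0 where there is no reading.
- vision.get_calibration(name): a dict with "camera_matrix" (3x3 intrinsics, pixels), "rvec" (rotation vector, rad) and "tvec" (3), from world to camera coordinates, as OpenCV has them. Camera axes: x right, y down, z forward; pixel columns grow to the right and rows downward; lengths in m; the calibration is good to about 2 mm. A picture is of the moment at which its call begins: read the wrist's pose just before it. get_calibration takes no time and is no camera call; for the wrist camera it gives the pose at the moment of the call.
- ticket.hand_in(): hands the job in; it is judged then, once.
The state is a dict: "time": time; "qpos": joint angles; "qvel": joint speeds; "joint_efforts": joint torques, N m; "tool_pos": TCP position; "tool_rot": TCP orientation; "contact_force": force on the tool from outside, world axes, zero at the start; "torque": the same for the moment, N m; "opening": finger opening in m; "grip_force": force on a finger pad.
Only numpy, scipy, OpenCV 4.12 (cv2) and the standard library are available. Lean on these libraries where they do the work, as an engineer would, in place of code of your own. Each camera call takes 0.05 s, during which the arm holds its last target. There are 200 camera calls.

## Working session

There is one attempt and no reset: what is moved stays moved. The work goes in short steps, Python scripts to look and compute and a shell command to move; the robot and the scene stay as the last step left them, time stands still between calls to the robot, and variables do not carry over. Pictures are saved under pics/ and viewed, at most 10 in all, crops included, and the job is handed in when it is done.

```bash
ls; mkdir -p pics
python3 - <<'E'
from cell import telemetry, vision
import cv2, numpy as np
s=telemetry.observe(); print(s)
a=[]
for n in("top","scene"):
    p,d=vision.read_camera(n); np.savez(f"{n}.npz",p=p,d=d); cv2.imwrite(f"pics/{n}0.png",p[:,:,::-1]); c=vision.get_calibration(n); print(n,c)
E
```

```text
pics
{'time': 0.0, 'qpos': array([-1.34402063e+00,  3.42663859e-01,  1.52502315e+00,  3.39978224e-06,
        1.27539180e+00, -1.46023363e-01]), 'qvel': array([ 0.0001546 , -0.00039705,  0.00058568,  0.00022063, -0.00059568,
        0.00058163]), 'joint_efforts': array([-1.11835107e-03, -4.31246030e+01, -2.44220334e+01,  7.16972980e-02,
        5.58450376e-02, -1.29476666e-04]), 'tool_pos': array([ 0.19119382, -0.48879027,  0.40407318]), 'tool_rot': array([-3.14012279e+00, -2.19459552e-04,  3.72797906e-01]), 'contact_force': array([ 0.43046036, -0.49195093, -0.33063612]), 'torque': array([ 0.04746806,  0.01185785, -0.01247866]), 'grip_force': 0.0, 'opening': 0.09236115265768031}
top {'camera_matrix': array([[486.72512815,   0.        , 324.71441256],
       [  0.        , 486.72512815, 241.70282365],
       [  0.        ,   0.        ,   1.        ]]), 'rvec': array([ 2.16362324, -2.18646999,  0.13719   ]), 'tvec': array([0.05475615, 0.47578074, 1.10068231])}
scene {'camera_matrix': array([[453.5562754 ,   0.        , 308.84489234],
       [  0.        , 453.5562754 , 233.2428016 ],
       [  0.        ,   0.        ,   1.        ]]), 'rvec': array([ 2.17151598,  1.48770654, -0.44971781]), 'tvec': array([-0.22219446, -0.31458823,  1.31063615])}
```

View pics/top0.png

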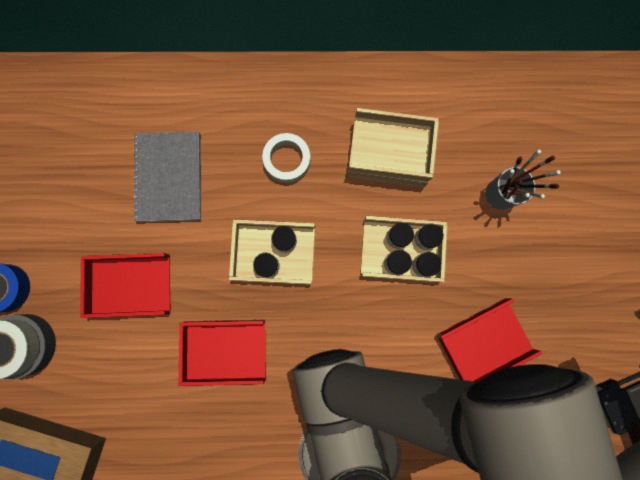

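View pics/scene0.png

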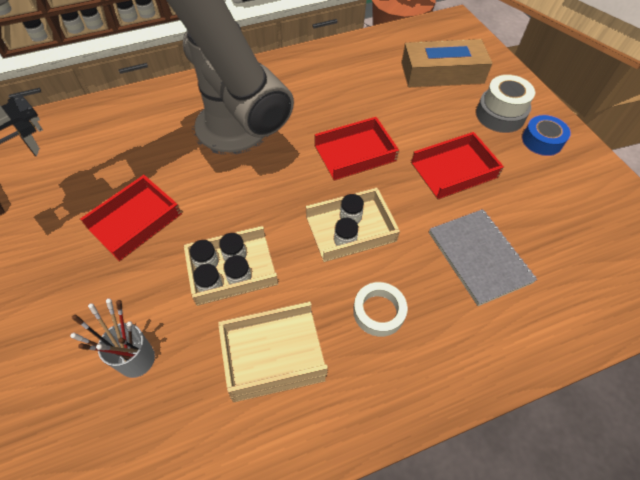

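The top view shows the four-jar tray at (404,250) with its open end to the left. The two-jar tray is at (272,252), open to the right. The stack is at (393,148) and appears open to the left. The tape (286,158), brushes (517,187), sketchbook (168,177) and the red trays all stay put.

```bash
cat > h.py <<'E'
import numpy as np, cv2
from cell import telemetry, vision
def cloud(n,p=None,d=None):
    c=vision.get_calibration(n)
    if p is None: p,d=vision.read_camera(n)
    K=c["camera_matrix"]; R=cv2.Rodrigues(np.array(c["rvec"]))[0]; t=np.array(c["tvec"])
    v,u=np.mgrid[:480,:640]
    P=np.stack([(u-K[0,2])/K[0,0]*d,(v-K[1,2])/K[1,1]*d,d],-1)
    W=(P-t)@R; W[d<=0]=np.nan
    return p,W
def wood(p):
    h=cv2.cvtColor(p,cv2.COLOR_RGB2HSV).astype(int)
    return (h[...,0]>15)&(h[...,0]<35)&(h[...,1]>40)&(h[...,1]<170)&(h[...,2]>80)
def rect(W,m):
    q=W[m][:,:2]*1000
    q=q.astype(np.float32); (c,s,a)=cv2.minAreaRect(q); return c,s,a,len(q)
E
python3 - <<'E'
from h import *
z=np.load("top.npz"); p,W=cloud("top",z["p"],z["d"])
m=wood(p); Z=W[...,2]
print("bench z",np.nanmedian(Z[300:320,300:340]))
for n,(u0,u1,v0,v1),zr in(("two",(220,325,212,295),.044),("four",(352,455,208,292),.044),("stack",(340,445,100,195),.088)):
    r=np.zeros_like(m); r[v0:v1,u0:u1]=1
    k=r&m&(abs(Z-zr)<.008)
    print(n,rect(W,k),np.median(Z[k]))
    q=W[k]; lo=np.percentile(q,[1,99],axis=0); print(lo[:, :2])
    b=p[...].max(-1)<60
    j=r&b&(abs(Z-.062)<.008)
    nn,l,st,ce=cv2.connectedComponentsWithStats(j.astype(np.uint8))
    for i in range(1,nn):
        if st[i,4]>100: print("  jar",W[l==i].mean(0)*1000,st[i,4])
E
```

```text
bench z 0.0002564008559500004
two ((454.40081787109375, 170.95928955078125), (186.20510864257812, 138.01768493652344), 86.63505554199219, 833) 0.044013706624440936
[[0.3813148  0.07943659]
 [0.52575836 0.265894  ]]
  jar [481.94447787 142.93940415  62.31709774] 439
  jar [422.12804839 183.06427982  62.06571327] 434
four ((457.7948913574219, -131.64053344726562), (186.72528076171875, 138.19622802734375), 85.04962921142578, 841) 0.0444428382769975
[[ 0.38448807 -0.22750485]
 [ 0.53220376 -0.03761096]]
  jar [ 487.49673871 -120.93330715   62.54657476] 454
  jar [ 484.06048961 -187.39080612   62.57136334] 449
  jar [ 425.93106684 -114.24851405   62.32010669] 450
  jar [ 420.53569372 -180.21391279   62.15382913] 467
stack ((692.2037353515625, -106.79812622070312), (186.28314208984375, 139.9422149658203), 82.28362274169922, 917) 0.08810008917237952
[[ 0.61386379 -0.20414858]
 [ 0.76914712 -0.01153061]]
```

```bash
cat >> h.py <<'E'
def go(*wps):
    """wps: (x,y,tipz mm, yaw deg) -> tool-axis shift from the present pose"""
    s=telemetry.observe(); y0=s["tool_rot"][2]; p=s["tool_pos"]*1000
    c,sn=np.cos(y0),np.sin(y0)
    for x,y,z,a in wps:
        dx,dy=x-p[0],y-p[1]
        r=(y0-np.radians(a)+np.pi)%(2*np.pi)-np.pi
        print("row",round(c*dx+sn*dy,1),round(sn*dx-c*dy,1),round(p[2]-(z+178),1),round(r,4))
    print("t",s["time"],"at",p.round(1),"tip",round(p[2]-178,1),"yaw",round(np.degrees(y0),2),"F",s["contact_force"].round(1),"op",s["opening"],"q6",s["qpos"][5])
E
python3 - <<'E'
from h import *
z=np.load("top.npz"); p,W=cloud("top",z["p"],z["d"])
b=W[140:230,470:570].reshape(-1,3)*1000
for lo,hi in((60,110),(110,150),(150,230)):
    k=(b[:,2]>lo)&(b[:,2]<hi); print(lo,k.sum(),b[k][:,:2].min(0),b[k][:,:2].max(0))
go((400,-150,240,-3.4),(459.6,259.8,100,-3.37),(459.6,259.8,18,-3.37))
E
```

```text
60 674 [ 549.52717109 -414.66605023] [ 632.47826258 -331.13847339]
110 245 [ 557.25253651 -406.63231531] [ 621.90297759 -334.87317576]
150 521 [ 543.60795493 -419.87345696] [ 639.88614673 -324.83751967]
row 317.8 -239.5 -13.9 0.4321
row 522.6 -599.4 126.1 0.4316
row 522.6 -599.4 208.1 0.4316
t 0.1 at [ 191.2 -488.8  404.1] tip 226.1 yaw 21.36 F [ 0.4 -0.3  0.6] op 0.0920294401938067 q6 -0.14600124152035301
```

```bash
python3 -m crank '[[-0.35,318,-240,-14,0.1],[-0.35,318,-240,-14,0.2],[-0.35,318,-240,-14,0.43],[-0.35,318,-240,-14,0.432],[-0.35,318,-240,-14,0.432],[-0.35,318,-240,-14,0.432],[-0.35,318,-240,-14,0.432],[-0.35,318,-240,-14,0.432],[-0.35,318,-240,-14,0.432],[-0.35,318,-240,-14,0.432],[-0.35,523,-599,126,0.432],[-0.35,523,-599,126,0.432]]'
python3 -c "
from h import *
go((459.6,259.8,110,-3.37))"
```

```text
time: 1.1
tool_pos: [0.412, -0.07, 0.3919]
tool_rot: [3.141, -0.002, -0.06]
contact_force: [1.2, 0.2, -0.6]
opening: 0.0298
grip_force: 0.0
row 27.9 -332.0 103.9 -0.0008
t 1.1 at [412.  -70.  391.9] tip 213.9 yaw -3.42 F [ 1.2  0.2 -0.6] op 0.02980125357779993 q6 1.2783573997863271
```

```bash
python3 -m crank '[[-0.35,28,-332,104,0],[-0.35,28,-332,104,0],[-0.35,28,-332,104,0],[-0.35,28,-332,104,0],[-0.35,28,-332,104,0],[-0.35,28,-332,104,0],[-0.35,28,-332,104,0],[-0.35,28,-332,104,0],[-0.35,28,-332,104,0],[-0.35,28,-332,104,0],[-0.35,28,-332,104,0],[-0.35,28,-332,104,0]]'
python3 - <<'E'
from h import *
p,W=cloud("wrist"); cv2.imwrite("pics/w1.png",p[:,:,::-1])
m=wood(p)&(abs(W[...,2]-.044)<.006); print(rect(W,m))
go((459.6,259.8,18,-3.37))
E
```

```text
time: 2.1
tool_pos: [0.4589, 0.2575, 0.288]
tool_rot: [3.141, 0.0, -0.059]
contact_force: [0.8, -0.1, -0.2]
opening: 0.0298
grip_force: 0.0
((454.0872802734375, 170.5848388671875), (185.90277099609375, 138.52874755859375), 86.71533203125, 8478)
row 0.4 -2.7 92.2 -0.0015
t 2.15 at [459.1 257.1 288.2] tip 110.2 yaw -3.46 F [ 0.3  0.1 -0.1] op 0.029946710502818885 q6 1.9963556715360402
```

View pics/w1.png

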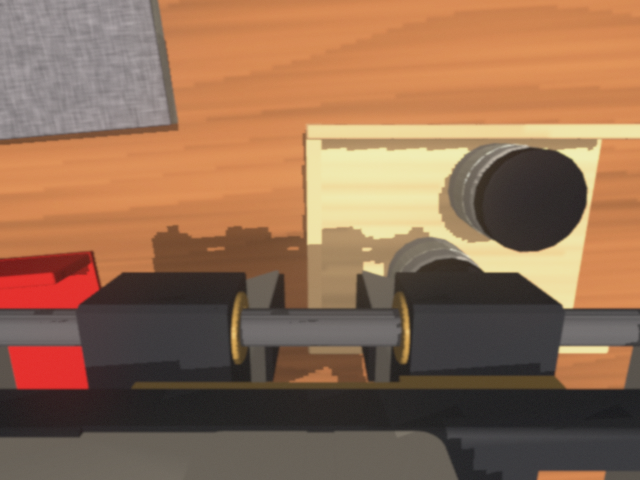

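```bash
python3 -m crank '[[-0.35,0.2,0,30,0],[-0.35,0.2,0,60,0],[-0.35,0.2,0,75,0]]'
python3 -c "
from h import *
print(telemetry.observe()['qvel'].round(3))
go((459.3,259.5,16,-3.3))"
```

```text
time: 2.4
tool_pos: [0.4587, 0.2564, 0.2112]
tool_rot: [3.14, 0.002, -0.061]
contact_force: [-0.4, -0.7, -0.3]
opening: 0.0297
grip_force: 0.0
[ 0.001  0.267  0.111 -0.001 -0.369  0.   ]
row 0.4 -3.1 17.2 -0.0038
t 2.4 at [458.7 256.4 211.2] tip 33.2 yaw -3.52 F [-0.4 -0.7 -0.3] op 0.029692786671498318 q6 1.9963431192559682
```

```bash
python3 -m crank '[[-0.35,0.4,-3,10,-0.004],[-0.35,0.4,-3,17,-0.004],[-0.35,0.4,-3,17,-0.004],[-1,0.4,-3,17,-0.004],[-1,0.4,-3,17,-0.004],[-1,0.4,-3,17,-0.004],[-1,0.4,-3,17,-0.004],[-1,0.4,-3,17,-0.004]]' 30
python3 - <<'E'
from h import *
z,W=cloud("top"); Z=W[...,2]
m=wood(z)&(abs(Z-.044)<.006); r=m.copy(); r[:]=0; r[208:292,352:455]=1; c4,s,a4,n=rect(W,m&r); print("four",c4,s,a4)
r[:]=0; r[205:300,215:330]=1; c2,s,a2,n=rect(W,m&r); print("two",c2,s,a2)
go((459.3,259.5,16,-3.3))
E
```

```text
time: 3.07
tool_pos: [0.4601, 0.2612, 0.1968]
tool_rot: [-3.141, -0.001, -0.055]
contact_force: [-0.5, -0.1, 4.8]
opening: 0.0077
grip_force: 30.0
four (457.679443359375, -132.19717407226562) (186.93836975097656, 138.45333862304688) 84.84691619873047
two (453.6270751953125, 159.0117645263672) (161.41815185546875, 137.77847290039062) 86.69218444824219
row -0.7 1.7 2.8 0.0024
t 3.1167 at [460.1 261.2 196.8] tip 18.8 yaw -3.16 F [-0.6 -2.   6.8] op 0.0076660302210733375 q6 1.997779361360525
```

```bash
python3 -m crank '[[-1,1,3,-2,0.005],[-1,3,10,-2,0.012],[-1,6,20,-2,0.02],[-1,9,31,-2,0.03],[-1,12,42,-2,0.0305],[-1,15,53,-2,0.0305],[-1,19,64,-2,0.0305],[-1,22,75,-2,0.0305],[-1,25,86,-2,0.0305],[-1,28,95,-2,0.0305],[-1,29.6,100,-2,0.0305],[-1,29.6,101.7,-2,0.0305]]' 30
cat >> h.py <<'E'
def trays(vis=None):
    z,W=cloud("top"); Z=W[...,2]; X=W[...,0]; Y=W[...,1]
    m=wood(z)&(abs(Z-.044)<.006)&(X>.35)&(X<.58)
    out=[]
    for nm,k in (("four",m&(Y<-.02-.0)&(Y>-.26)),("two",m&(Y>-.02)&(Y<.2))):
        c,s,a,n=rect(W,k); a=a if s[0]>s[1] else a+90; print(nm,np.round(c,1),np.round(s,1),round(a,2))
    j=(z.max(-1)<60)&(abs(Z-.062)<.006)&(X>.35)&(X<.58)
    nn,l,st,ce=cv2.connectedComponentsWithStats(j.astype(np.uint8))
    for i in range(1,nn):
        if st[i,4]>60: print("  jar",(W[l==i].mean(0)*1000).round(1),st[i,4])
    return z,W
E
python3 - <<'E'
from h import *
trays()
go((483.2,156.9,19,-5.05))
p,W=cloud("wrist"); m=wood(p)&(abs(W[...,2]-.044)<.005)&(W[...,1]>-.03); print(rect(W,m))
E
```

```text
time: 4.12
tool_pos: [0.4842, 0.157, 0.198]
tool_rot: [3.141, -0.0, -0.087]
contact_force: [0.5, 0.6, -4.8]
opening: 0.0078
grip_force: 30.0
four [ 459.2 -119. ] [210.9 138.7] 84.94
two [473.1  36.1] [146.  111.8] 0.04
  jar [502.3  37.8  62.8] 401
  jar [ 487.9 -121.2   62.3] 443
  jar [ 484.2 -187.6   62.4] 443
  jar [435.1  72.7  62.8] 159
  jar [ 426.  -114.2   62.4] 448
  jar [ 420.7 -180.6   62.4] 457
row -0.7 0.4 0.9 0.0016
t 4.1667 at [484.  157.2 197.9] tip 19.9 yaw -4.96 F [ 0.6 -0.5 -5. ] op 0.007995423458547486 q6 1.8210613576917336
((478.6357727050781, 103.45928955078125), (124.81883239746094, 137.1448974609375), 85.01128387451172, 12904)
```

```bash
python3 -m crank '[[-1,0,3,0,0],[-1,0,7,0,0],[-1,0,10,0,0],[-1,0,13,0,0],[-1,0,15,0,0],[-1,0,16.5,0,0],[-1,0,16.5,0,0]]' 30
sed -i 's/Y<-.02-.0)/Y<-.039)/; s/Y>-.02)/Y>-.036)/' h.py
python3 - <<'E'
from h import *
trays()
go((481.9,142,19,-5.05))
p,W=cloud("wrist"); m=wood(p)&(abs(W[...,2]-.044)<.005)&(W[...,1]>-.03); print(rect(W,m))
p,d=vision.read_camera("top"); cv2.imwrite("pics/t2.png",cv2.resize(p[190:310,210:460],None,fx=3,fy=3)[:,:,::-1])
E
```

```text
time: 4.8
tool_pos: [0.4824, 0.1416, 0.198]
tool_rot: [-3.141, -0.0, -0.086]
contact_force: [0.7, 2.7, -4.8]
opening: 0.0078
grip_force: 30.0
four [ 458.2 -130.5] [193.  138.6] 85.0
two [471.3  37.3] [151.1 142.3] 88.0
  jar [500.5  22.2  62.8] 399
  jar [ 487.4 -123.6   62.5] 448
  jar [ 483.8 -190.    62.5] 445
  jar [433.3  54.9  62.9] 129
  jar [ 425.9 -116.7   62.4] 446
  jar [ 420.5 -183.1   62.4] 449
row -0.5 -0.4 1.0 0.0023
t 4.85 at [482.4 141.6 198. ] tip 20.0 yaw -4.92 F [ 0.7  2.  -5.5] op 0.007570401596628697 q6 1.789553335412326
((476.76239013671875, 87.96607971191406), (124.745849609375, 137.94015502929688), 85.05632781982422, 12899)
```

View pics/t2.png

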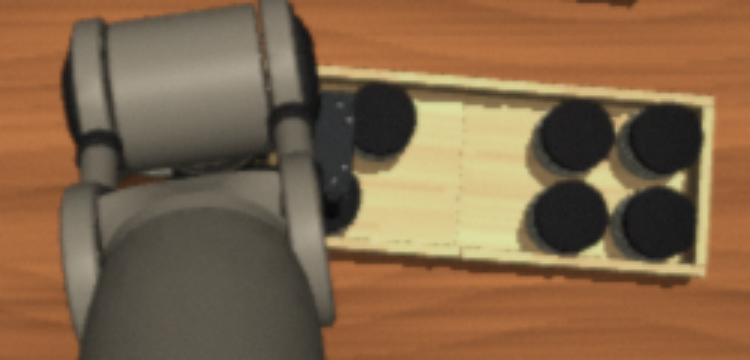

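Trays are butted, seam at (461,170) in the crop, sides flush. Set down, release, rise and turn across.

```bash
python3 -m crank '[[-1,0,0,2,0],[-1,0,0,2,0],[-0.4,0,0,2,0],[-0.4,0,0,2,0],[-0.4,0,0,2,0],[-0.4,0,0,-15,0],[-0.4,0,0,-40,0],[-0.4,0,0,-70,0],[-0.1,0,0,-70,-0.1],[-0.1,0,10,-70,-0.2],[-0.1,0,20,-70,-0.35],[-0.1,0,29,-70,-0.45]]' 30
python3 - <<'E'
from h import *
go((479.4,112,80,85))
trays()
E
```

```text
time: 5.95
tool_pos: [0.4798, 0.1123, 0.2682]
tool_rot: [3.141, -0.0, 0.371]
contact_force: [0.5, -0.4, 0.9]
opening: 0.041
grip_force: 0.0
row -0.5 0.1 10.2 -1.1126
t 5.95 at [479.8 112.3 268.2] tip 90.2 yaw 21.25 F [ 0.5 -0.4  0.9] op 0.04101107562882008 q6 1.2745660069646148
four [ 458.2 -130.9] [193.  138.9] 85.03
two [473.7  51.1] [185.4 137.6] 85.27
  jar [489.6  13.2  62.3] 100
  jar [ 487.4 -123.8   62.5] 444
  jar [ 483.8 -189.9   62.5] 447
  jar [448.2  76.8  62.4] 190
  jar [ 425.9 -116.6   62.5] 449
  jar [ 420.3 -182.9   62.4] 456
```

```bash
python3 -m crank '[[-0.06,0,0,0,-0.12],[-0.06,0,0,0,-0.24],[-0.06,0,0,0,-0.36],[-0.06,0,0,0,-0.48],[-0.06,0,0,0,-0.6],[-0.06,0,0,0,-0.72],[-0.06,0,0,0,-0.84],[-0.06,0,0,0,-0.96],[-0.06,0,0,0,-1.08],[-0.06,0,0,0,-1.1126],[-0.06,0,0,0,-1.1126],[-0.06,0,0,0,-1.1126]]' 30
python3 - <<'E'
from h import *
go((479.4,112,10,85))
p,d=vision.read_camera("wrist"); cv2.imwrite("pics/w2.png",p[:,:,::-1])
E
```

```text
time: 7.0
tool_pos: [0.4799, 0.1128, 0.2679]
tool_rot: [-3.142, 0.0, 1.474]
contact_force: [-0.8, -0.7, -0.3]
opening: 0.0434
grip_force: 0.0
row -0.9 -0.4 79.9 -0.01
t 7.0 at [479.9 112.8 267.9] tip 89.9 yaw 84.43 F [-0.8 -0.7 -0.3] op 0.043439962834783255 q6 0.17270288508057421
```

View pics/w2.png

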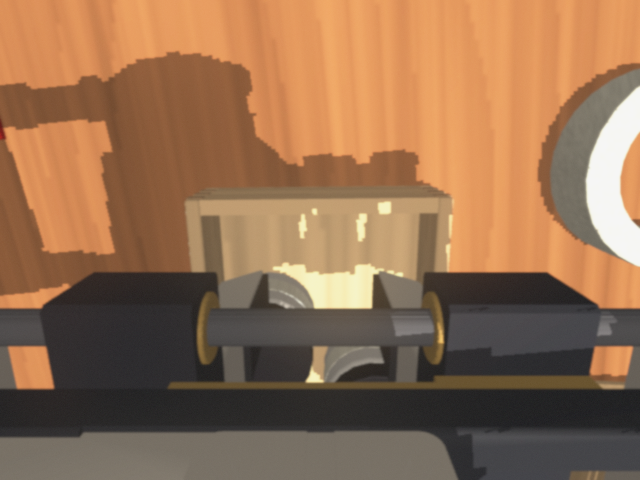

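```bash
python3 - <<'E'
from h import *
p,W=cloud("wrist"); Z=W[...,2]; Y=W[...,1]
k=(abs(Z-.062)<.004)&(p.max(-1)<70)&(Y<.13)
for s in (k&(W[...,0]<.475),k&(W[...,0]>.475)):
    if s.sum(): print(s.sum(),W[s].min(0),W[s].max(0))
E
python3 -m crank '[[-0.06,4,0,15,-0.01],[-0.06,4,0,35,-0.01],[-0.06,4,0,55,-0.01],[-0.06,4,0,70,-0.01],[-0.06,4,0,79,-0.01],[-0.06,4,0,79,-0.01]]' 30
python3 - <<'E'
from h import *
go((479.8,117,10,85),(467,9,10,85))
E
```

```text
1804 [0.43867657 0.05196982 0.06021655] [0.47090354 0.07422592 0.06408746]
303 [0.4873181  0.04695578 0.05800172] [0.50936069 0.05259822 0.0633703 ]
time: 7.6
tool_pos: [0.4797, 0.1166, 0.1874]
tool_rot: [-3.138, 0.001, 1.486]
contact_force: [0.2, -0.4, -0.3]
opening: 0.0432
grip_force: 0.0
row 0.4 0.0 -0.6 0.0022
row -108.3 -3.5 -0.6 0.0022
t 7.6 at [479.7 116.6 187.4] tip 9.4 yaw 85.13 F [ 0.2 -0.4 -0.3] op 0.04323604267913623 q6 0.16827977150763568
```

```bash
python3 -m crank '[[-0.06,-6,0,0,0.002],[-0.06,-13,0,0,0.002],[-0.06,-20,0,0,0.002],[-0.06,-27,0,0,0.002],[-0.06,-34,0,0,0.002],[-0.06,-41,0,0,0.002],[-0.06,-48,0,0,0.002],[-0.06,-55,0,0,0.002],[-0.06,-62,0,0,0.002],[-0.06,-69,0,0,0.002],[-0.06,-76,0,0,0.002],[-0.06,-80,0,0,0.002]]' 30
python3 - <<'E'
from h import *
trays()
go((466.2,-37.2,10,85))
E
```

```text
time: 8.6
tool_pos: [0.4735, 0.0361, 0.189]
tool_rot: [3.142, 0.0, 1.484]
contact_force: [-0.1, 3.1, 3.0]
opening: 0.0433
grip_force: 1.6
four [ 456.5 -147.9] [158.  138.3] 85.12
two [478.7 115.8] [ 62.3 137.6] 172.65
  jar [ 487.5 -123.6   62.6] 446
  jar [ 483.7 -190.    62.3] 443
  jar [ 425.8 -116.6   62.5] 445
  jar [ 420.6 -182.9   62.4] 459
row -73.3 -1.0 0.9 0.0008
t 8.65 at [473.5  35.8 188.9] tip 10.9 yaw 85.05 F [ 0.4  0.3 -0. ] op 0.04299652775939271 q6 0.0008970504741253444
```

```bash
python3 -m crank '[[-0.06,-5,0,0,0],[-0.06,-10,0,0,0],[-0.06,-15,0,0,0],[-0.06,-20,0,0,0],[-0.06,-25,0,0,0],[-0.06,-30,0,0,0],[-0.06,-35,0,0,0],[-0.06,-40,0,0,0],[-0.06,-45,0,0,0],[-0.06,-50,0,0,0],[-0.06,-55,0,0,0],[-0.06,-59,0,0,0]]' 30
python3 - <<'E'
from h import *
trays()
go((466.2,-37.2,10,85))
p,d=vision.read_camera("scene"); cv2.imwrite("pics/s2.png",cv2.resize(p[150:310,160:430],None,fx=2.9,fy=2.9)[:,:,::-1])
E
```

```text
time: 9.65
tool_pos: [0.4684, -0.0224, 0.1889]
tool_rot: [-3.141, 0.0, 1.485]
contact_force: [0.7, 1.7, -0.7]
opening: 0.0431
grip_force: 0.8
four [ 452.3 -192.5] [ 77.3 139.9] 179.57
two [477.6  92.3] [104.8 138. ] 175.04
  jar [ 484.  -190.    62.4] 449
  jar [ 420.5 -182.9   62.6] 456
row -14.5 -1.0 0.9 0.001
t 9.7 at [468.5 -22.9 188.9] tip 10.9 yaw 85.06 F [ 0.3 -1.2 -0.2] op 0.04273435577593581 q6 -0.12552692877570631
```

View pics/s2.png

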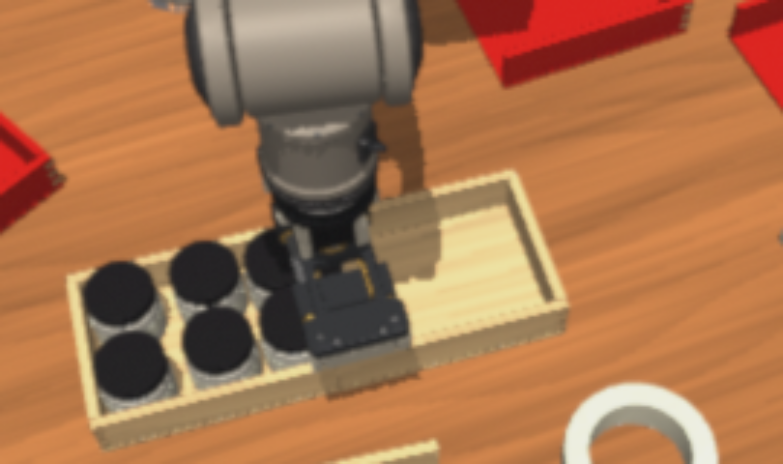

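```bash
python3 -m crank '[[-0.06,-3,0,0,0],[-0.06,-6,0,0,0],[-0.06,-9,0,0,0],[-0.06,-11,0,0,0],[-0.06,-13,0,0,0],[-0.06,-14,0,0,0],[-0.06,-14,0,0,0]]' 30
python3 - <<'E'
from h import *
go((466.2,-37.2,10,85))
E
```

```text
time: 10.33
tool_pos: [0.4673, -0.0359, 0.189]
tool_rot: [3.142, 0.0, 1.485]
contact_force: [-0.1, 1.6, 0.9]
opening: 0.0431
grip_force: 1.0
row -1.3 -1.0 1.0 0.0012
t 10.3333 at [467.3 -35.9 189. ] tip 11.0 yaw 85.07 F [-0.1  1.6  0.9] op 0.04306864975945488 q6 -0.15426475820664678
```

```bash
python3 -m crank '[[-0.06,10,0,0,0],[-0.06,30,0,0,0],[-0.06,60,0,0,0],[-0.06,75,0,-10,0],[-0.35,95,0,-50,0],[-0.35,130,0,-70,0.1],[-0.35,150,0,-80,0.2],[-0.35,178,0,-80,0.3],[-0.35,178,0,-80,0.42],[-0.35,178,0,-80,0.54],[-0.35,178,0,-80,0.66],[-0.35,178,0,-80,0.78]]' 30
python3 - <<'E'
from h import *
z,W=trays()
cv2.imwrite("pics/t3.png",cv2.resize(z[190:310,210:460],None,fx=3,fy=3)[:,:,::-1])
go((482,142,90,-5))
E
```

```text
time: 11.33
tool_pos: [0.4823, 0.1423, 0.2689]
tool_rot: [3.141, 0.0, 0.7]
contact_force: [0.1, 0.0, 0.3]
opening: 0.0296
grip_force: 0.0
four [ 457.8 -131. ] [193.3 138.5] 85.31
two [474.2  51. ] [186.2 138.2] 84.91
  jar [ 442.2 -115.2   62.4] 1791
  jar [ 487.2 -133.3   62.4] 452
  jar [ 483.9 -190.    62.7] 443
row -0.4 -0.1 0.9 0.7797
t 11.3833 at [482.4 142.2 268.9] tip 90.9 yaw 39.68 F [-0.7  1.  -0.2] op 0.029768074466115218 q6 1.0130415400261072
```

View pics/t3.png

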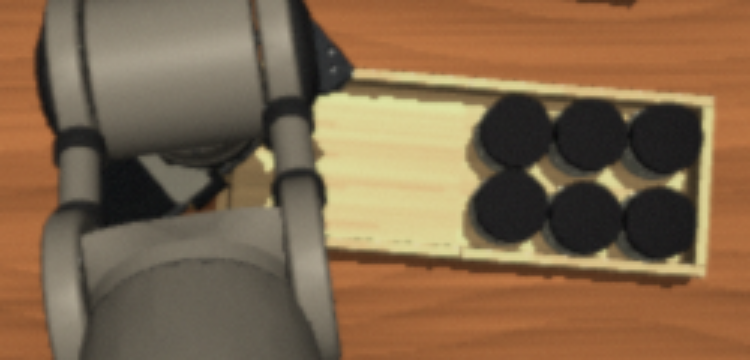

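```bash
python3 -m crank '[[-0.35,0,0,0,0.12],[-0.35,0,0,0,0.24],[-0.35,0,0,0,0.36],[-0.35,0,0,0,0.48],[-0.35,0,0,0,0.6],[-0.35,0,0,0,0.72],[-0.35,0,0,0,0.78],[-0.35,0,0,0,0.78],[-0.35,0,0,0,0.78]]' 30
python3 - <<'E'
from h import *
p,W=cloud("wrist"); Z=W[...,2]; X=W[...,0];Y=W[...,1]
m=wood(p)&(abs(Z-.044)<.005)&(X>.35)&(X<.58)&(Y>-.03); print(rect(W,m), W[m].max(0),W[m].min(0))
z,W=cloud("top"); Z=W[...,2]
d=np.array([.0878,.9961])
s=((W[...,:2]*1000)@d)
j=(z.max(-1)<60)&(abs(Z-.062)<.004)&(W[...,0]>.38)&(W[...,0]<.54)&(W[...,1]>-.23)&(W[...,1]<-.03)
w=wood(z)&(abs(Z-.044)<.006)&(W[...,0]>.37)&(W[...,0]<.55)&(W[...,1]>-.25)&(W[...,1]<-.18)
print("jar along",s[j].min(),s[j].max(),"closed end",s[w].min(),"mouth",s[w].min()+186)
go((482,142,16,-5.05))
E
```

```text
time: 12.13
tool_pos: [0.4825, 0.1418, 0.2689]
tool_rot: [3.141, -0.0, -0.071]
contact_force: [0.2, 0.1, 0.2]
opening: 0.03
grip_force: 0.0
((474.0343017578125, 54.30849838256836), (180.77969360351562, 138.2574005126953), 85.02703857421875, 9788) [0.55031264 0.15010271 0.04633315] [ 0.39748849 -0.02998466  0.03900163]
jar along -173.13213877912278 -7.548574322025756 closed end -186.30751229653237 mouth -0.3075122965323658
row -0.5 -0.2 74.9 0.0161
t 12.2333 at [482.5 141.7 268.9] tip 90.9 yaw -4.13 F [-0.3  0.6  0.4] op 0.02959143258721205 q6 1.7762263491469328
```

```bash
python3 -m crank '[[-0.35,-1,1.2,25,0.016],[-0.35,-1,1.2,55,0.016],[-0.35,-1,1.2,72,0.016],[-0.35,-1,1.2,79,0.016],[-0.35,-1,1.2,79,0.016],[-1,-1,1.2,79,0.016],[-1,-1,1.2,79,0.016],[-1,-1,1.2,79,0.016],[-1,-1,1.2,79,0.016],[-1,-1,1.2,79,0.016]]' 50
python3 - <<'E'
from h import *
go((482,142,16,-5.05)); print(telemetry.observe()["grip_force"])
E
```

```text
time: 13.07
tool_pos: [0.4819, 0.1407, 0.1911]
tool_rot: [-3.141, -0.003, -0.091]
contact_force: [-0.5, 2.9, 4.9]
opening: 0.0078
grip_force: 50.0
row -0.1 -1.3 -2.9 -0.0027
t 13.0667 at [481.9 140.7 191.1] tip 13.1 yaw -5.2 F [-0.5  2.9  4.9] op 0.007842061544246154 q6 1.792623012917112
49.99841272830963
```

```bash
python3 -m crank '[[-1,0,-4,0,0],[-1,0,-12,0,0],[-1,0,-14,-4,0],[-1,0,-14,-15,0],[-1,0,-14,-40,0],[-1,0,-14,-75,0],[-1,0,-14,-110,0],[-1,0,-14,-135,0],[-1,0,-14,-150,0],[-1,0,-14,-150,0]]' 50
python3 - <<'E'
from h import *
p,W=cloud("top"); Z=W[...,2]; X=W[...,0]; Y=W[...,1]
m=(abs(Z-.088)<.005)&(X>.58)&(X<.8)&(Y>-.25)&(Y<.05); c,s,a,n=rect(W,m&wood(p)); print(c,s,a)
d=np.array([np.cos(np.radians(a)),np.sin(np.radians(a))]); t=(W[m][:,:2]*1000-c)
al=t@d; ac=t@np.array([d[1],-d[0]]); k=abs(ac)<50
print("inner pts -end",(k&(al<-80)).sum(),"+end",(k&(al>80)).sum())
p,W=cloud("wrist"); Z=W[...,2]
k=wood(p)&(Z>.16)&(Z<.23); q=W[k]; A=np.c_[q[:,:2],np.ones(len(q))]
m2=wood(p)&(Z>.185); print("rim",rect(W,m2)); f=np.linalg.lstsq(A[Z[k]>.18],q[Z[k]>.18][:,2],rcond=None)[0]; print("plane",f)
e=np.array(c)-89*d; print("target",e)
go((560,0,170,80),(e[0],e[1],170,a+90),(482,142,150,-5.05))
E
```

```text
time: 13.9
tool_pos: [0.4832, 0.1545, 0.3435]
tool_rot: [-3.14, -0.006, -0.091]
contact_force: [0.8, 0.4, -2.1]
opening: 0.0081
grip_force: 50.0
(692.1605834960938, -107.33515167236328) (184.71397399902344, 140.5128936767578) 82.02244567871094
inner pts -end 171 +end 0
rim ((483.4665222167969, 137.37551879882812), (189.93836975097656, 132.81832885742188), 84.76127624511719, 25911)
plane [ 0.00261988 -0.00340732  0.19319502]
target [ 679.80870499 -195.47385541]
row 91.3 146.6 -8.3 -1.4873
row 228.4 330.4 -8.3 -3.0934
row 0.7 12.3 11.7 -0.0029
t 14.0 at [482.4 154.3 339.7] tip 161.7 yaw -5.22 F [ 0.3 -0.2 -2.6] op 0.007892985085590184 q6 1.8200741542754504
```

```bash
python3 -m crank '[[-1,4,6,-8,-0.08],[-1,12,18,-8,-0.2],[-1,20,32,-8,-0.32],[-1,29,46,-8,-0.44],[-1,38,60,-8,-0.56],[-1,47,74,-8,-0.68],[-1,56,88,-8,-0.8],[-1,65,102,-8,-0.92],[-1,74,116,-8,-1.04],[-1,82,130,-8,-1.16],[-1,88,140,-8,-1.28],[-1,91,147,-8,-1.38]]' 50
python3 - <<'E'
from h import *
go((600,-60,170,130),(665,-160,170,172.1),(679.8,-195.5,150,172.1))
E
```

```text
time: 15.0
tool_pos: [0.5601, -0.0015, 0.3453]
tool_rot: [-3.137, 0.001, 1.294]
contact_force: [0.5, -0.3, -1.8]
opening: 0.0074
grip_force: 50.0
row -45.4 54.4 -2.7 -0.9749
row -123.8 144.3 -2.7 -1.7097
row -153.9 168.2 17.3 -1.7097
t 15.0 at [560.1  -1.5 345.3] tip 167.3 yaw 74.14 F [ 0.5 -0.3 -1.8] op 0.00736934091946064 q6 0.13757845191021792
```

```bash
python3 -m crank '[[-1,-3,4,-3,-0.08],[-1,-9,11,-3,-0.2],[-1,-17,20,-3,-0.32],[-1,-25,30,-3,-0.44],[-1,-33,40,-3,-0.56],[-1,-42,51,-3,-0.68],[-1,-52,63,-3,-0.8],[-1,-62,75,-3,-0.92],[-1,-73,87,-3,-1.04],[-1,-85,100,-3,-1.16],[-1,-96,112,-3,-1.28],[-1,-108,126,-3,-1.4]]' 50
python3 -m crank '[[-1,-7,8,0,-0.12],[-1,-14,16,4,-0.24],[-1,-22,24,8,-0.3],[-1,-32,33,12,-0.31],[-1,-40,40,16,-0.31],[-1,-44,42,20,-0.31],[-1,-44,42,20,-0.31],[-1,-44,42,20,-0.31]]' 50
python3 - <<'E'
from h import *
go((679.8,-195.5,130,172.1))
E
```

```text
time: 16.0
tool_pos: [0.6509, -0.1396, 0.3478]
tool_rot: [-3.141, -0.005, 2.695]
contact_force: [0.0, 1.1, -2.2]
opening: 0.0079
grip_force: 50.0
time: 16.67
tool_pos: [0.7086, -0.1207, 0.3288]
tool_rot: [3.142, -0.004, 2.999]
contact_force: [-0.0, 0.2, -2.2]
opening: 0.0078
grip_force: 50.0
row 17.8 -78.1 20.8 -0.0048
t 16.6667 at [ 708.6 -120.7  328.8] tip 150.8 yaw 171.82 F [-0.   0.2 -2.2] op 0.007786387662004878 q6 -1.7031258258863067
```

```bash
python3 -m crank '[[-1,3,-6,0,0],[-1,6,-18,0,0],[-1,10,-34,0,0],[-1,14,-50,5,-0.004],[-1,17,-64,10,-0.004],[-1,18,-74,12,-0.004],[-1,18,-78,12,-0.004],[-1,18,-78,12,-0.004],[-1,18,-78,12,-0.004]]' 50
python3 - <<'E'
from h import *
for n in("top","wrist"):
    p,W=cloud(n); Z=W[...,2]; X=W[...,0]; Y=W[...,1]
    m=wood(p)&(Z>.155)&(Z<.19)&(X>.58)&(X<.82)&(Y<.05)&(Y>-.3)
    q=W[m]; print(n,rect(W,m),np.percentile(q[:,2],[2,50,98]))
    A=np.c_[q[:,:2],np.ones(len(q))]; print(np.linalg.lstsq(A,q[:,2],rcond=None)[0])
    cv2.imwrite(f"pics/{n}5.png",p[:,:,::-1])
go((679.8,-195.5,130,172.1))
E
```

```text
time: 17.42
tool_pos: [0.6801, -0.1954, 0.3192]
tool_rot: [3.141, 0.001, 3.002]
contact_force: [-0.1, 0.4, -2.8]
opening: 0.0075
grip_force: 50.0
top ((693.672607421875, -98.68768310546875), (165.70785522460938, 140.05613708496094), 81.68559265136719, 594) [0.16484099 0.17203938 0.17609567]
[ 0.00094154 -0.00984664  0.17008252]
wrist ((684.8377685546875, -145.50631713867188), (120.20630645751953, 133.0869903564453), 82.0336685180664, 14597) [0.16931253 0.17206587 0.17347293]
[-0.00091697  0.00095871  0.17265516]
row 0.4 -1.1 11.2 -0.0001
t 17.5167 at [ 680.3 -194.5  319.2] tip 141.2 yaw 172.1 F [-0.6  0.2 -1.4] op 0.007969537193469264 q6 -1.8196126642641683
```

View pics/wrist5.png

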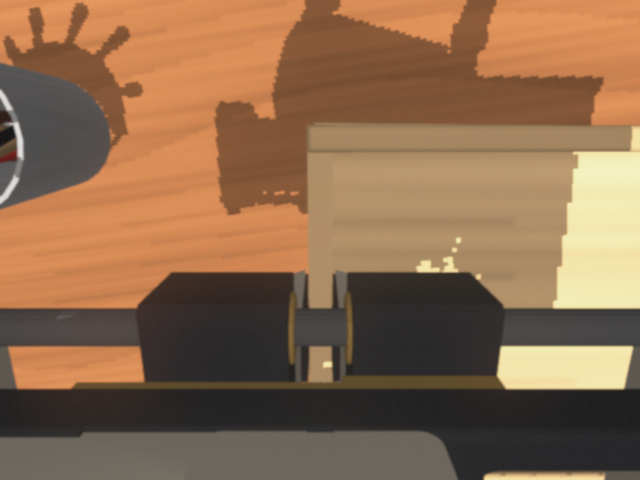

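```bash
python3 -m crank '[[-1,0,1,6,0],[-1,0,1,16,0],[-1,0,1,26,0],[-1,0,1,33,0],[-1,0,1,35,0],[-1,0,1,35,0],[-1,0,1,35,0]]' 50
cat > chk.py <<'E'
from h import *
d=np.array([np.cos(np.radians(82.15)),np.sin(np.radians(82.15))]); pe=np.array([d[1],-d[0]])
def ex(p,W,zr,tag):
    Z=W[...,2]; X=W[...,0]; Y=W[...,1]
    m=wood(p)&(abs(Z-zr)<.005)&(X>.58)&(X<.82)&(Y<.05)&(Y>-.3)
    q=W[m][:,:2]*1000; al=q@d; ac=q@pe
    r=rect(W,m); print(tag,np.round(r[0],1),np.round(r[1],1),round(r[2],2),"along",al.min().round(1),al.max().round(1),"across",ac.min().round(1),ac.max().round(1),"z",np.median(Z[m]).round(4))
    return m
z=np.load("top.npz"); ex(*cloud("top",z["p"],z["d"]),.088,"stack0")
p,W=cloud("top"); ex(p,W,.135,"held"); ex(p,W,.088,"stack")
p,W=cloud("wrist"); m=ex(p,W,.135,"heldw"); q=W[m]
print(np.linalg.lstsq(np.c_[q[:,:2],np.ones(len(q))],q[:,2],rcond=None)[0])
go((679.8,-195.5,105,172.1))
E
python3 chk.py
```

```text
time: 18.1
tool_pos: [0.6802, -0.1942, 0.2838]
tool_rot: [-3.142, -0.0, 3.003]
contact_force: [-0.7, -0.6, -1.0]
opening: 0.0078
grip_force: 50.0
stack0 [ 692.2 -106.9] [186.2 140. ] 82.41 along -104.3 82.0 across 630.3 770.2 z 0.0882
held [693.5 -96.1] [163. 140.] 81.57 along -82.6 81.7 across 630.5 770.2 z 0.1364
stack [690.2 -93.3] [157.5 130.3] 82.59 along -77.4 80.1 across 630.8 761.1 z 0.0899
heldw [ 685.  -145.1] [116.9 136.6] 83.91 along -108.9 10.3 across 631.7 765.7 z 0.1371
[ 0.00093137 -0.003173    0.13596309]
row 0.3 -1.2 1.6 -0.0008
t 18.2 at [ 680.3 -194.3  284.6] tip 106.6 yaw 172.05 F [-0.1 -0.2 -1.7] op 0.007783910537409369 q6 -1.818461200089755
```

```bash
python3 -m crank '[[-1,0,0.3,1.5,-0.004],[-1,0,0.3,2.5,-0.005],[-1,0,0.3,3.2,-0.005],[-1,0,0.3,3.2,-0.005],[-1,0,0.3,3.2,-0.005]]' 50
python3 chk.py
```

```text
time: 18.62
tool_pos: [0.6802, -0.1939, 0.2808]
tool_rot: [-3.142, 0.0, 3.008]
contact_force: [0.1, -0.2, -1.4]
opening: 0.0079
grip_force: 50.0
stack0 [ 692.2 -106.9] [186.2 140. ] 82.41 along -104.3 82.0 across 630.3 770.2 z 0.0882
held [693.  -96.7] [165.9 139.5] 82.36 along -83.8 81.8 across 629.6 769.7 z 0.1338
stack [690.6 -94.4] [161.7 132.6] 82.28 along -79.9 81.7 across 630.5 763.2 z 0.092
heldw [ 684.7 -143.9] [118.7 133.6] 82.75 along -108.4 11.1 across 631.3 764.4 z 0.1337
[ 0.00069439 -0.00369814  0.1326481 ]
row 0.2 -1.6 -2.1 0.0041
t 18.7167 at [ 680.2 -193.9  280.9] tip 102.9 yaw 172.34 F [-0.5  0.2 -1.7] op 0.007595969996614023 q6 -1.822981692485671
```

Aligned; about 1.6 mm left. Lower gently, then open just enough and rise.

```bash
python3 -m crank '[[-1,0,0,0.7,0],[-1,0,0,1.3,0],[-1,0,0,1.7,0],[-1,0,0,1.7,0],[-1,0,0,1.7,0]]' 50
python3 chk.py
```

```text
time: 19.13
tool_pos: [0.6802, -0.1939, 0.2792]
tool_rot: [-3.142, 0.0, 3.008]
contact_force: [-0.5, 0.0, -0.2]
opening: 0.0079
grip_force: 50.0
stack0 [ 692.2 -106.9] [186.2 140. ] 82.41 along -104.3 82.0 across 630.3 770.2 z 0.0882
held [692.9 -96.6] [165.3 139.5] 82.13 along -83.8 81.6 across 629.9 769.4 z 0.1327
stack [690.2 -94.7] [162.8 131.9] 82.55 along -80.6 81.8 across 630.3 762.6 z 0.0916
heldw [ 684.8 -143.9] [117.6 133.5] 82.62 along -107.9 10.3 across 631.3 764.5 z 0.1322
[ 0.00040225 -0.00254652  0.13150097]
row 0.2 -1.6 -3.8 0.0042
t 19.2333 at [ 680.2 -193.9  279.2] tip 101.2 yaw 172.34 F [ 0.4 -0.5 -0.5] op 0.008005311290179718 q6 -1.8229950880965893
```

```bash
python3 -m crank '[[-1,0,0,0.3,0],[-1,0,0,0.3,0]]' 4
python3 -m crank '[[-0.7,0,0,0,0],[-0.6,0,0,0,0],[-0.6,0,0,0,0],[-0.6,0,0,-10,0],[-0.6,0,0,-35,0],[-0.6,0,0,-70,0],[-0.6,0,0,-110,0],[-0.6,-30,0,-150,0],[-0.6,0,40,-150,0],[-0.6,0,80,-150,0],[-0.6,0,80,-150,0],[-0.6,0,80,-150,0]]'
python3 chk.py
```

```text
time: 19.4
tool_pos: [0.6802, -0.1939, 0.2791]
tool_rot: [-3.141, 0.0, 3.008]
contact_force: [-1.4, -0.4, 1.1]
opening: 0.0079
grip_force: 4.0
time: 20.4
tool_pos: [0.6911, -0.1118, 0.4297]
tool_rot: [3.141, 0.001, 3.012]
contact_force: [0.2, 0.0, -0.6]
opening: 0.0186
grip_force: 0.0
stack0 [ 692.2 -106.9] [186.2 140. ] 82.41 along -104.3 82.0 across 630.3 770.2 z 0.0882
held [699.1 -48.7] [ 68.7 138.4] 82.34 along 12.7 81.8 across 630.0 768.3 z 0.1326
stack [696.4 -50.9] [ 74.3 132.3] 82.7 along 7.1 82.0 across 630.9 762.8 z 0.0915
heldw [ 688.9 -107. ] [184.9 130.4] 82.43 along -104.5 80.3 across 631.4 762.2 z 0.1321
[-1.48016720e-03 -8.23325409e-05  1.33030921e-01]
row 0.1 -81.5 146.1 0.0047
t 20.5 at [ 690.7 -114.7  429.1] tip 251.1 yaw 172.37 F [-0.5 -0.4 -0.5] op 0.01858405583230727 q6 -1.7113777480104646
```

```bash
python3 -m crank '[[-0.6,281,296,0,0],[-0.6,281,296,0,0],[-0.6,281,296,0,0],[-0.6,281,296,0,0],[-0.6,281,296,0,0],[-0.6,281,296,0,0],[-0.6,281,296,0,0],[-0.6,281,296,0,0],[-0.6,281,296,0,0],[-0.6,281,296,0,0],[-0.6,281,296,0,0],[-0.6,281,296,0,0]]'
python3 chk.py
python3 - <<'E'
from h import *
z,W=trays()
cv2.imwrite("pics/fin.png",z[:,:,::-1])
E
```

```text
time: 21.5
tool_pos: [0.4514, 0.2163, 0.4292]
tool_rot: [-3.141, 0.001, 3.01]
contact_force: [1.1, 0.6, -0.1]
opening: 0.0184
grip_force: 0.0
stack0 [ 692.2 -106.9] [186.2 140. ] 82.41 along -104.3 82.0 across 630.3 770.2 z 0.0882
held [ 691.9 -107. ] [186.2 139.4] 82.29 along -104.7 81.7 across 630.2 769.7 z 0.1326
stack [ 689.5 -102.7] [179.  131.7] 82.62 along -97.3 81.9 across 630.6 763.2 z 0.0915
four [ 457.5 -134.7] [185.8 138.4] 85.25
two [398.9 -35.5] [2.4 0. ] 173.86
  jar [ 456.6 -131.5   62.5] 2698Traceback (most recent call last):
  File "chk.py", line 11, in <module>
    p,W=cloud("wrist"); m=ex(p,W,.135,"heldw"); q=W[m]
                          ~~^^^^^^^^^^^^^^^^^^
  File "chk.py", line 7, in ex
    r=rect(W,m); print(tag,np.round(r[0],1),np.round(r[1],1),round(r[2],2),"along",al.min().round(1),al.max().round(1),"across",ac.min().round(1),ac.max().round(1),"z",np.median(Z[m]).round(4))
                                                                                   ~~~~~~^^
    return umr_minimum(a, axis, None, out, keepdims, initial, where)
ValueError: zero-size array to reduction operation minimum which has no identity
```

View pics/fin.png

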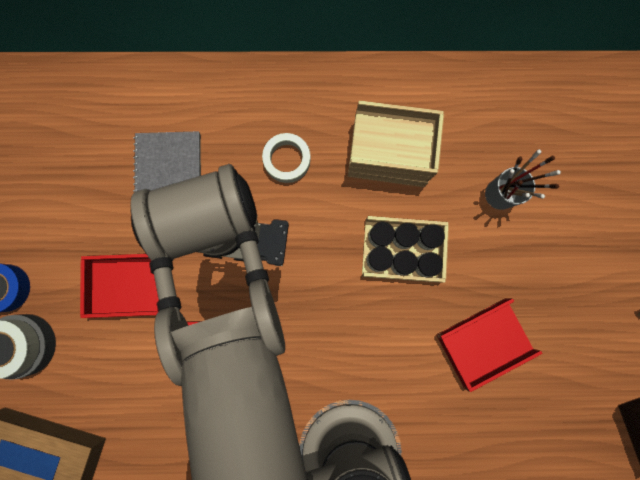

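The tray at (404,250) holds all six jars, the stack at (395,147) is three high and square, and the tape, brushes and sketchbook haven't moved.

```bash
python3 -c "
from cell import ticket
print(ticket.hand_in())"
```

```text
the job is handed in; nothing more can be done
None
```

The job is handed in: all six jars are inside the full tray (third row about 5 mm in from the open end), and the emptied tray sits within about 0.5 mm of square on the unshifted stack, with the tape, brushes and sketchbook untouched, at about 21.6 s of the 72 s allowed.

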